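# Swap the middle weight of a dead-weight tester's stack

### The job

The stack on the dead-weight tester has the wrong weight under the knobbed one: swap that medium weight with the large weight that stands on one of the two round storage pads. In the end the large weight lies centred on the tester's platter with the knobbed weight centred on top of it, and the medium weight stands in the middle of the pad from which the large one came, all lying flat and let go. Weights may be parked on the free cork mat on the way; leave the small weight where it is on its own pad.

Things in the scene. Friction and masses are not known exactly. Their poses are not given: they have to be found in the camera images.
- large_center (a point): Plain steel disc with a fine groove round its side, 62 mm in diameter and 22 mm high, about 0.5 kg; flat top and underside. This point is its centre, half-way up (11 mm above its underside); z is the disc's axis (up). The widest of the weights; it starts in the middle of storage pad A.
- medium_center (a point): Plain steel disc with a fine groove round its side, 50 mm in diameter and 28 mm high, about 0.37 kg; flat top and underside. This point is its centre, half-way up (14 mm above its underside); z is the disc's axis (up). It starts in the middle of the tester's platter, under the knobbed weight.
- small_center (a point): Plain steel disc with a fine groove round its side, 38 mm in diameter and 22 mm high, about 0.19 kg; flat top and underside. This point is its centre, half-way up (11 mm above its underside); z is the disc's axis (up). It starts in the middle of storage pad B and stays there.
- knobbed_center (a point): Steel weight with a grip knob, 34 mm high, about 0.18 kg: a disc 40 mm in diameter and 16 mm high, on it in the middle a round knob 20 mm in diameter that takes the upper 18 mm (a little narrower at its foot). This point is on the axis, 17 mm above the underside; z is the axis (up). It starts on top of the medium weight.
- platter (a point): Centre of the top face of the tester's platter: a fixed flat dark steel disc 92 mm in diameter, 10 mm thick, 80 mm above the table, on a column over a grey base block 100 x 150 mm, 42 mm high. The platter stands 25 mm toward +y of the base's middle in the base's own axes (those of this point); a small pump wheel projects 75 mm from the base's middle toward its -x side and low fittings (up to 64 mm above the table) stand on its -y half. The tester does not move.
- pad_a_top (a point): Storage pad A, the one on which the large weight starts: a fixed flat round aluminium pad with a black rubber face, 84 mm in diameter, no rim. This point is the centre of its top face, 10 mm above the table.
- pad_b_top (a point): Storage pad B, the same as pad A, on which the small weight starts; fixed. This point is the centre of its top face, 10 mm above the table.
- mat_top (a point): Free cork mat, 100 mm along its x, 170 mm along its y, 4 mm thick, fixed flat on the table, with room for two weights side by side along its y. This point is the centre of its top face.
Things that resemble listed ones, but are neither listed nor needed, are in the scene too. What is shaped like the part that bears medium_center but orange or yellow is not meant.

How it is judged:
By the outcome, as a careful person would: the job done as asked, in the order asked, and still so for the second after the job is handed in, with the robot touching nothing.
It also fails if it takes over 141 s, if anything falls off the work surface, if the arm or the gripper's body presses on something with over 40 N, if the wrist force passes 120 N, or if a joint passes its speed limit or range.

### The arm

A 6-joint arm with a two-finger parallel gripper is mounted at the origin on a cart in front of the work surface, level with it; the furniture and walls round the work are solid. World frame = base frame: x ahead of the robot, y to its left, z up, the work surface at z = 0. Lengths are in mm, angles in rad, forces in N, time in s.
With the tool pointing down it reaches from about 275 to 750 mm from the base axis. Payload 10.2 kg.
Tool frame: the origin (TCP) lies at the very end of the fingers, on their centre line; the grasp point (between the pads) lies 19 mm behind it; z points along the fingers, y is the line along which they close (so a half turn about z gives the same grasp; the last joint's range is limited). The gripper opens to 85 mm and grips with 20 to 120 N. Pads are 22 mm wide; open, the fingers measure 114 mm over their backs; the gripper's body (76 mm by 85 mm) begins 54 mm behind the grasp point. The pads swing forward as they close: fully open they stand 13 mm farther back than shut.
Start: joints at [0.982, 0.313, 1.498, -0, 1.331, -0.223], TCP at [187.804, 490.266, 231.294] pointing down, gripper open.
Joint ranges: [-2.94, 2.94], [-0.97, 2.17], [0.19, 2.56], [-1.23, 4.37], [0.02, 3.11], [-2.88, 2.88]. Speed limits (rad/s): [2.39, 2.39, 3.01, 3.14, 3.14, 3.14].

### API

Orientations are given as a unit quaternion [w, x, y, z].
In Python, from rig import telemetry, optics, ctrl gives the robot as it stands.
- The arm moves only by the tool servo_tool, never from a script. Its argument "deltas" is a list of rows, each a list of 3 entries, a list of its own where there are three numbers: the shift along the tool's x, y, z in units of 20 cm (1.0 is 20 cm), then the turn, a rotation vector about the tool's x, y, z in units of 90 degrees (1.0 is 90 degrees), then the opening, from 0 (shut) to 1 (fully open). A call has 1 to 8 rows; each row shifts and turns the commanded pose from where the row before left it, along the tool's axes as they then stand; what a row does not reach is not made up. A row lasts 1/10 s, in which the tool goes at most 50 mm and 8.59 degrees, less where a joint would pass 70% of its speed; a pose out of reach is approached as far as the arm can. A call with a number of a shift or a turn outside -1 to 1 is refused whole. A call with a gripper value outside its range is refused whole. The fingers move at their own pace and stop on an object; "squeeze" is the grip in N (left out, the last holds). Time passes only in rows, so rows that do not move let the fingers close. It gives the time, the measured TCP pose, the force, the opening and the grip force at its end, in the units of the state.
- telemetry.sense(): the state, without advancing time (a new reading comes with each control period).
- optics.capture(name): name is "scene" or "top"; returns the picture (384x512x3 uint8, blue, green, red); there is no depth.
- optics.camera_model(name): a dict with "vfov" (degrees; the focal length in pixels is half the picture's height over the tangent of half this angle, whatever the lens; pixels are square), "cx", "cy" (the principal point, pixels), "R" (3x3) and "t" (3): a world point X has camera coordinates R X + t. Camera axes: x right, y down, z forward; pixel columns grow to the right and rows downward; lengths in mm; the calibration is good to about 2 mm. A picture is of the moment at which its call begins. camera_model takes no time and is no camera call.
- ctrl.finish_job(): hands the job in; it is judged then, once.
The state is a dict: "time_s": time; "joints": joint angles; "dq": joint speeds; "tau": joint torques, N m; "eef_pos": TCP position; "ee_rot": TCP orientation; "force": force on the tool from outside, world axes, zero at the start; "wrist_torque": the same for the moment, N m; "grip_width": opening from 0.0 (shut) to 1.0 (fully open); "grip_force": force on a finger pad.
Only numpy, scipy, OpenCV 4.12 (cv2) and the standard library are available. Lean on these libraries where they do the work, as an engineer would, in place of code of your own. Each camera call takes 0.05 s, during which the arm holds its last target. There are 200 camera calls.

## Working session

There is one attempt and no reset: what is moved stays moved. The work goes in short steps, Python scripts to look and compute and a tool call to move; the robot and the scene stay as the last step left them, time stands still between calls to the robot, and variables do not carry over. Pictures are saved under pics/ and viewed, at most 14 in all, crops included, and the job is handed in when it is done.

Besides the shell and the picture viewer there is one more tool, called after "Request:" as name([rows], argument=value, ...), one row to a line, values as JSON. servo_tool: Moves the arm, as the interface text tells. Its arguments: {"type":"object","properties":{"deltas":{"type":"array"},"squeeze":{"type":"number"}},"required":["deltas"]}

```bash
mkdir -p pics; ls; python3 - <<'E'
from rig import telemetry, optics, ctrl
import cv2
for n in("scene","top"):
    cv2.imwrite(f"pics/{n}0.png",optics.capture(n)); print(optics.camera_model(n))
print(telemetry.sense())
E
```

```text
pics
{'vfov': 43.76648390810096, 'cx': 254.77416409963857, 'cy': 188.8360188970439, 'R': array([[ 0.51597712, -0.85659442, -0.00368911],
       [-0.41016015, -0.24327807, -0.87896782],
       [ 0.75202145,  0.45504041, -0.47686681]]), 't': array([-228.93264756,  312.24016157,  869.36178493])}
{'vfov': 48.49747993078766, 'cx': 255.40105266523332, 'cy': 194.2725407992627, 'R': array([[ 0.01628589, -0.9998402 , -0.00737207],
       [-0.99426533, -0.01541481, -0.10582452],
       [ 0.10569397,  0.00905324, -0.99435749]]), 't': array([  49.79997166,  521.29482003, 1138.36051495])}
{'time_s': 0.1, 'joints': array([ 9.81600710e-01,  3.13383763e-01,  1.49837715e+00,  5.74695236e-06,
        1.33101829e+00, -2.23378240e-01]), 'dq': array([ 1.29490449e-03, -2.49183864e-05, -1.90712850e-04,  7.81706838e-04,
       -2.17086326e-03, -1.58639945e-03]), 'tau': array([ 1.65368925e-03, -4.12900579e+01, -2.60141015e+01, -1.89347124e-04,
        3.04468354e-03,  5.98760380e-05]), 'eef_pos': array([187.66148704, 490.05690621, 230.79153592]), 'ee_rot': array([-2.37024793e-04,  1.81891148e-01,  9.83318493e-01, -5.43871818e-04]), 'force': array([-0.93855106, -0.05036798, -0.3381706 ]), 'wrist_torque': array([-0.01029319, -0.02194402,  0.00418257]), 'grip_force': 0.0, 'grip_width': 1.0022341048594077}
```

View pics/scene0.png

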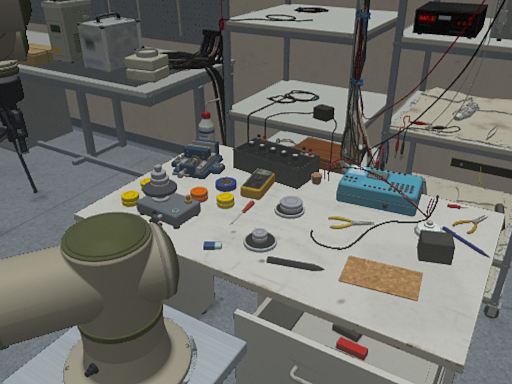

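View pics/top0.png

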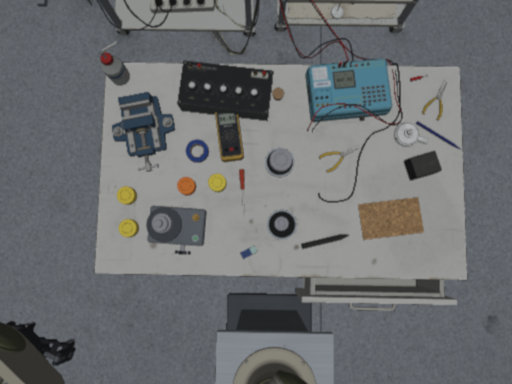

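The scene and top pictures show the tester and its stack at top pixel (165,225), the large weight on pad A at (280,160), the small weight on pad B at (282,223) and the mat at (391,218). I'll zoom in to get accurate positions.

```bash
cat > h.py <<'E'
import numpy as np, cv2
from rig import telemetry, optics, ctrl
def cam(n):
    m=optics.camera_model(n); f=192/np.tan(np.radians(m['vfov']/2))
    return np.array(m['R']),np.array(m['t']),f,m['cx'],m['cy']
def ray(n,u,v,z):
    R,t,f,cx,cy=cam(n); c=-R.T@t; d=R.T@np.array([(u-cx)/f,(v-cy)/f,1]); return c+d*(z-c[2])/d[2]
def proj(n,X):
    R,t,f,cx,cy=cam(n); p=np.atleast_2d(X)@R.T+t; return np.c_[cx+f*p[:,0]/p[:,2],cy+f*p[:,1]/p[:,2]]
def ring(n,x,y,z,r):
    a=np.linspace(0,2*np.pi,73); return proj(n,np.c_[x+r*np.cos(a),y+r*np.sin(a),z+0*a])
E
python3 - <<'E'
from h import *
for n,u,v,z in(("top",163,224,152),("top",280,160,32),("top",282,223,32),("top",391,218,4)):print(ray(n,u,v,z).round(1))
i=cv2.imread("pics/top0.png"); s=cv2.imread("pics/scene0.png")
z=lambda a,y,x,h,w,k:cv2.resize(a[y:y+h,x:x+w],None,fx=k,fy=k,interpolation=cv2.INTER_CUBIC)
A=np.hstack([z(i,190,135,80,80,5),z(i,130,245,80,80,5)]);B=np.hstack([z(s,155,120,40,80,5),z(s,185,235,80,80,5)[:200]])
cv2.imwrite("pics/c0.png",np.vstack([A,B]))
E
```

```text
[431.2 280.2 152. ]
[615.8  -8.   32. ]
[443.  -15.2  32. ]
[ 462.7 -318.3    4. ]
```

View pics/c0.png

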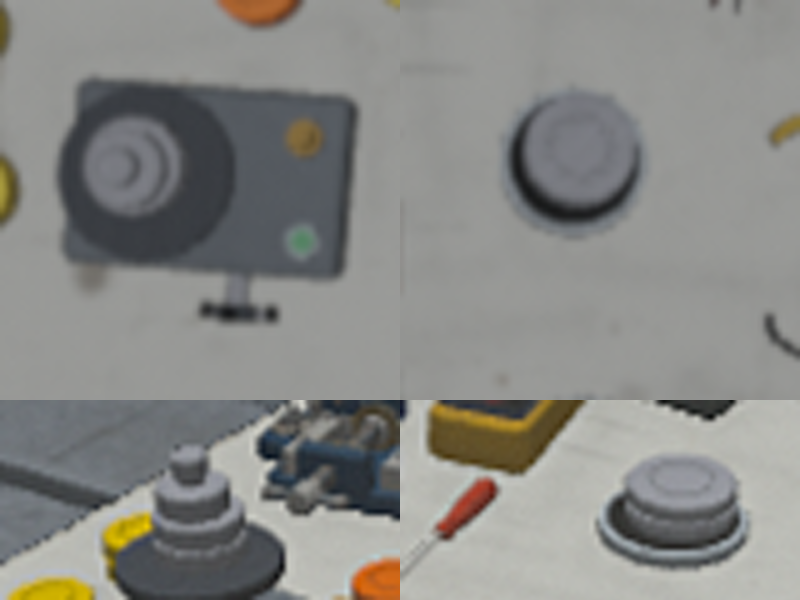

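```bash
cat >> h.py <<'E'
def gradmag(img):
    g=cv2.GaussianBlur(cv2.resize(img,None,fx=4,fy=4,interpolation=cv2.INTER_CUBIC).astype(np.float32),(0,0),3)
    return np.sqrt(sum(cv2.Sobel(g,-1,a,b)**2 for a,b in((1,0),(0,1))).max(2))
def fit(n,G,x,y,rings,R=14):
    best=[]
    def sc(a,b):
        s=0
        for z,r in rings:
            p=(ring(n,a,b,z,r)+.5)*4-.5
            s+=cv2.remap(G,p[:,:1].astype(np.float32),p[:,1:].astype(np.float32),1).mean()
        return s/len(rings)
    for st in(2,.4):
        k=np.arange(-R,R+.01,st); S=[(sc(x+a,y+b),x+a,y+b) for a in k for b in k]; m=max(S); x,y=m[1:]; R=2.4
    return round(x,1),round(y,1),round(float(m[0]),1)
E
python3 - <<'E'
from h import *
for n in("top","scene"):
    G=gradmag(cv2.imread(f"pics/{n}0.png"))
    for k,x,y,rg in(("knobtop",431,280,[(142,10)]),("knobbed",431,280,[(124,20)]),("medium",431,280,[(108,25)]),("stack",431,280,[(142,10),(124,20),(108,25)]),("platter",431,280,[(80,46)]),
      ("large",616,-8,[(32,31)]),("padA",616,-8,[(10,42)]),("small",443,-15,[(32,19)]),("padB",443,-15,[(10,42)])):
        print(n,k,fit(n,G,x,y,rg))
    i=cv2.imread(f"pics/{n}0.png"); h=cv2.cvtColor(i,cv2.COLOR_BGR2HSV)
    m=cv2.inRange(h,(8,70,90),(20,200,255)); nn,l,st,c=cv2.connectedComponentsWithStats(m)
    j=1+st[1:,4].argmax(); print("mat",st[j],ray(n,*c[j],4).round(1),[ray(n,*p,4)[:2].round() for p in cv2.boxPoints(cv2.minAreaRect(cv2.findNonZero((l==j).astype(np.uint8))))])
E
```

```text
top knobtop (np.float64(440.6), np.float64(273.6), 25.5)
top knobbed (np.float64(438.6), np.float64(296.4), 27.4)
top medium (np.float64(435.8), np.float64(295.2), 42.0)
top stack (np.float64(436.6), np.float64(296.0), 25.5)
top platter (np.float64(433.4), np.float64(294.4), 38.0)Traceback (most recent call last):
  File "<stdin>", line 6, in <module>
  File "h.py", line 24, in fit
    k=np.arange(-R,R+.01,st); S=[(sc(x+a,y+b),x+a,y+b) for a in k for b in k]; m=max(S); x,y=m[1:]; R=2.4
                                  ~~^^^^^^^^^
  File "h.py", line 20, in sc
    p=(ring(n,a,b,z,r)+.5)*4-.5
       ~~~~^^^^^^^^^^^
  File "h.py", line 11, in ring
    a=np.linspace(0,2*np.pi,73); return proj(n,np.c_[x+r*np.cos(a),y+r*np.sin(a),z+0*a])
                                        ~~~~^^^^^^^^^^^^^^^^^^^^^^^^^^^^^^^^^^^^^^^^^^^^
  File "h.py", line 9, in proj
    R,t,f,cx,cy=cam(n); p=np.atleast_2d(X)@R.T+t; return np.c_[cx+f*p[:,0]/p[:,2],cy+f*p[:,1]/p[:,2]]
                ~~~^^^
  File "h.py", line 4, in cam
    m=optics.camera_model(n); f=192/np.tan(np.radians(m['vfov']/2))
ValueError: time passes only in moves, steps and waits
```

```bash
sed -i 's/^def cam(n):/import functools\n@functools.lru_cache\ndef cam(n):/' h.py
python3 - <<'E'
from h import *
for n in("top","scene"):
    G=gradmag(cv2.imread(f"pics/{n}0.png"))
    for k,x,y,rg in(("knobtop",435,294,[(142,10)]),("knobbed",435,294,[(124,20)]),("medium",435,294,[(108,25)]),("stack",435,294,[(142,10),(124,20),(108,25)]),("platter",435,294,[(80,46)]),
      ("large",616,-8,[(32,31)]),("padA",616,-8,[(10,42)]),("small",443,-15,[(32,19)]),("padB",443,-15,[(10,42)])):
        print(n,k,*map(float,fit(n,G,x,y,rg,10)))
    i=cv2.imread(f"pics/{n}0.png"); h=cv2.cvtColor(i,cv2.COLOR_BGR2HSV)
    m=cv2.inRange(h,(8,70,90),(20,200,255)); nn,l,st,c=cv2.connectedComponentsWithStats(m)
    j=1+st[1:,4].argmax(); print("mat",st[j],ray(n,*c[j],4).round(1),[ray(n,*p,4)[:2].round() for p in cv2.boxPoints(cv2.minAreaRect(cv2.findNonZero((l==j).astype(np.uint8))))])
E
```

```text
top knobtop 423.0 297.6 22.0
top knobbed 436.2 297.6 28.4
top medium 435.8 295.2 42.0
top stack 436.6 296.0 25.5
top platter 433.4 294.4 38.0
top large 607.2 -3.2 39.8
top padA 622.0 -10.0 32.1
top small 442.2 -12.6 70.0
top padB 434.6 -18.6 34.9
mat [ 359  198   64   41 2105] [ 462.5 -316.5    4. ] [array([ 499., -228.]), array([ 523., -396.]), array([ 426., -405.]), array([ 403., -239.])]
scene knobtop 434.6 291.2 52.7
scene knobbed 433.0 296.0 53.1
scene medium 434.2 293.2 64.2
scene stack 434.2 292.4 55.2
scene platter 423.8 285.2 69.5
scene large 618.4 -10.4 48.4
scene padA 604.4 -13.2 66.0
scene small 442.2 -13.8 56.1
scene padB 432.2 -21.0 70.9
mat [ 339  256   83   45 2170] [ 460.6 -320.8    4. ] [array([ 400., -242.]), array([ 504., -217.]), array([ 525., -397.]), array([ 425., -407.])]
```

```bash
cat >> h.py <<'E'
def over(n,img,cx,cy,w,k,rings):
    x0,y0=int(cx-w/2),int(cy-w/2); o=cv2.resize(img[y0:y0+w,x0:x0+w],None,fx=k,fy=k,interpolation=cv2.INTER_CUBIC)
    for x,y,z,r in rings:
        p=((ring(n,x,y,z,r)+.5-[x0,y0])*k-.5); cv2.polylines(o,[np.round(p*8).astype(np.int32)],True,(0,255,0),1,16,3)
    return o
E
python3 - <<'E'
from h import *
T=cv2.imread("pics/top0.png");S=cv2.imread("pics/scene0.png")
st=[(434.5,294.5,z,r) for z,r in((142,10),(124,20),(108,25),(80,46))]
la=[(613.5,-10,32,31),(613.5,-10,10,42)]
f=lambda n,i,rg:over(n,i,*proj(n,[rg[0][:2]+((100 if len(rg)>2 else 15),)])[0],50,8 if 0 else 8,rg)
o=np.vstack([np.hstack([f("top",T,st),f("top",T,la)]),np.hstack([f("scene",S,st),f("scene",S,la)])])
cv2.imwrite("pics/o0.png",o[:, :][:800]); print(o.shape)
cv2.imwrite("pics/o0.png",cv2.resize(o,(600,600)))
E
```

```text
(800, 800, 3)
```

View pics/o0.png

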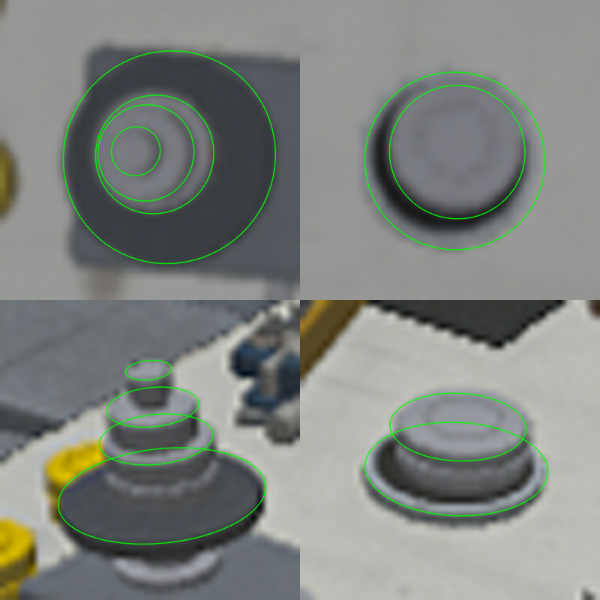

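The rings line up. The stack and platter are at about (434.5, 294.5), and the large weight and pad A at about (613.5, -10). I'll turn the tool so that tool x is world y and tool y is world x, then move over the stack.

Request:
servo_tool([
  [[0,0,0],[0,0,0.0954],1],
  [[0,0,0],[0,0,0.0954],1],
  [[0,0,0],[0,0,0.0954],1],
  [[0,0,0],[0,0,0.0954],1],
  [[0,0,0],[0,0,0.0954],1],
  [[0,0,0],[0,0,0.0954],1],
  [[0,0,0],[0,0,0.0954],1],
  [[0,0,0],[0,0,0.0954],1],
], squeeze=50)

```text
time_s: 0.9
eef_pos: [187.7, 490.1, 231.0]
ee_rot: [0.0, 0.707, 0.707, -0.0]
force: [-0.2, 0.1, 0.3]
grip_width: 1.003
grip_force: 0.0
```

Request:
servo_tool([
  [[-0.122,0.154,0.019],[0,0,0.0036],1],
  [[-0.122,0.154,0.019],[0,0,0],1],
  [[-0.122,0.154,0.019],[0,0,0],1],
  [[-0.122,0.154,0.019],[0,0,0],1],
  [[-0.122,0.154,0.019],[0,0,0],1],
  [[-0.122,0.154,0.019],[0,0,0],1],
  [[-0.122,0.154,0.019],[0,0,0],1],
  [[-0.122,0.154,0.019],[0,0,0],1],
])

```text
time_s: 1.7
eef_pos: [435.4, 294.1, 200.5]
ee_rot: [-0.0, 0.707, 0.707, -0.0]
force: [0.5, 0.2, -0.2]
grip_width: 1.002
grip_force: 0.0
```

Request:
servo_tool([
  [[0,0,0],[0,0,0],0.6],
  [[0,0,0],[0,0,0],0.6],
])

```text
time_s: 1.9
eef_pos: [434.5, 295.0, 200.5]
ee_rot: [-0.0, 0.707, 0.707, -0.0]
force: [-0.9, 0.6, -0.6]
grip_width: 0.69
grip_force: 0.0
```

Request:
servo_tool([
  [[0,0,0.12],[0,0,0],0.6],
  [[0,0,0.12],[0,0,0],0.6],
  [[0,0,0.08],[0,0,0],0.6],
  [[0,0,0.05],[0,0,0],0.6],
  [[0,0,0],[0,0,0],0],
  [[0,0,0],[0,0,0],0],
  [[0,0,0],[0,0,0],0],
  [[0,0,0],[0,0,0],0],
])

```text
time_s: 2.7
eef_pos: [434.7, 295.8, 128.0]
ee_rot: [0.0, 0.707, 0.707, 0.001]
force: [-1.6, 1.0, 5.9]
grip_width: 0.204
grip_force: 49.3
```

Request:
servo_tool([
  [[0,0,0],[0,0,0],0],
  [[0,0,0],[0,0,0],0],
  [[0,0,-0.02],[0,0,0],0],
  [[0,0,-0.08],[0,0,0],0],
  [[0,0,-0.12],[0,0,0],0],
  [[0,0,-0.13],[0,0,0],0],
])

```text
time_s: 3.3
eef_pos: [434.1, 295.1, 197.4]
ee_rot: [-0.0, 0.707, 0.707, -0.001]
force: [0.6, 0.2, -1.7]
grip_width: 0.208
grip_force: 48.9
```

```bash
python3 - <<'E'
from h import *
for n in("top","scene"): cv2.imwrite(f"pics/{n}1.png",optics.capture(n))
s=telemetry.sense();print(s['eef_pos'],s['force'],s['grip_width'])
S=cv2.imread("pics/scene1.png");c=proj("scene",[434,294,130])[0]
T=cv2.imread("pics/top1.png")
p=lambda n,I,*r:over(n,I,*c,90,6,r)
a=over("scene",S,c[0],c[1],66,6,[(434.5,294.5,108,25)]);ct=proj("top",[434,294,108])[0]
cv2.imwrite("pics/c1.png",np.hstack([a,over("top",T,ct[0],ct[1],66,6,[])]))
E
```

```text
[435.6989289  295.76169392 200.03987076] [ 0.35075109 -0.28453064 -0.78562744] 0.20877332761205425
```

View pics/c1.png

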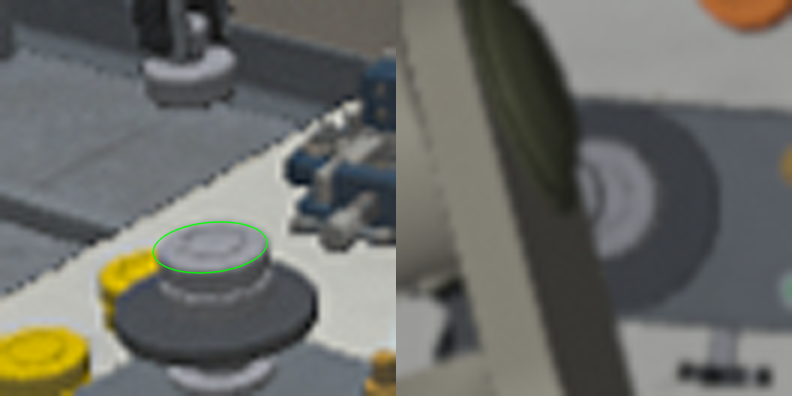

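The medium stayed put and the knobbed weight hangs level in the gripper. Next it goes to the mat.

Request:
servo_tool([
  [[-0.1,0.007,0],[0,0,0],0],
  [[-0.19,0.007,0],[0,0,0],0],
  [[-0.19,0.007,0],[0,0,0],0],
  [[-0.19,0.007,0],[0,0,0],0],
  [[-0.19,0.007,0],[0,0,0],0],
  [[-0.19,0.007,0],[0,0,0],0],
  [[-0.19,0.007,0],[0,0,0],0],
  [[-0.19,0.007,0],[0,0,0],0],
])

```text
time_s: 4.2
eef_pos: [445.2, 7.9, 196.0]
ee_rot: [-0.0, 0.707, 0.707, -0.0]
force: [1.1, 0.4, -1.1]
grip_width: 0.209
grip_force: 49.0
```

Request:
servo_tool([
  [[-0.19,0.007,0],[0,0,0],0],
  [[-0.19,0.007,0],[0,0,0],0],
  [[-0.19,0.007,0],[0,0,0],0],
  [[-0.19,0.007,0],[0,0,0],0],
  [[-0.19,0.007,0],[0,0,0],0],
  [[-0.19,0.007,0],[0,0,0],0],
  [[-0.19,0.007,0],[0,0,0],0],
  [[-0.1,0.007,0],[0,0,0],0],
])

```text
time_s: 5.0
eef_pos: [456.4, -279.1, 195.6]
ee_rot: [-0.001, 0.708, 0.707, -0.0]
force: [0.9, -0.0, -1.6]
grip_width: 0.206
grip_force: 49.0
```

Request:
servo_tool([
  [[0,0,0.1],[0,0,0],0],
  [[0,0,0.19],[0,0,0],0],
  [[0,0,0.19],[0,0,0],0],
  [[0,0,0.19],[0,0,0],0],
  [[0,0,0.1],[0,0,0],0],
  [[0,0,0.05],[0,0,0],0],
  [[0,0,0],[0,0,0],0],
])

```text
time_s: 5.7
eef_pos: [456.5, -276.2, 31.6]
ee_rot: [-0.001, 0.707, 0.707, -0.0]
force: [-0.8, 0.0, -1.2]
grip_width: 0.209
grip_force: 49.0
```

Request:
servo_tool([
  [[0,0,0.025],[0,0,0],0],
  [[0,0,0.013],[0,0,0],0],
  [[0,0,0.006],[0,0,0],0],
  [[0,0,0],[0,0,0],0],
])

```text
time_s: 6.1
eef_pos: [457.3, -276.7, 24.4]
ee_rot: [0.0, 0.707, 0.707, 0.0]
force: [-1.1, -0.7, -1.3]
grip_width: 0.207
grip_force: 49.0
```

Request:
servo_tool([
  [[0,0,0.005],[0,0,0],0],
  [[0,0,0.005],[0,0,0],0],
  [[0,0,0],[0,0,0],0],
])

```text
time_s: 6.4
eef_pos: [457.4, -276.9, 23.9]
ee_rot: [0.001, 0.707, 0.707, -0.0]
force: [-5.1, 4.3, 16.1]
grip_width: 0.202
grip_force: 50.9
```

Request:
servo_tool([
  [[0,0,0],[0,0,0],0.5],
  [[0,0,0],[0,0,0],0.5],
  [[0,0,0],[0,0,0],0.5],
  [[0,0,-0.1],[0,0,0],1],
  [[0,0,-0.2],[0,0,0],1],
  [[0,0,-0.2],[0,0,0],1],
  [[0,0,-0.2],[0,0,0],1],
  [[0,0,0],[0,0,0],1],
])

```text
time_s: 7.2
eef_pos: [458.9, -278.1, 167.2]
ee_rot: [0.005, 0.707, 0.707, 0.0]
force: [0.2, 0.6, 0.1]
grip_width: 1.0
grip_force: 0.0
```

Request:
servo_tool([
  [[0.1,-0.007,0],[0,0,0],1],
  [[0.19,-0.007,0],[0,0,0],1],
  [[0.19,-0.007,0],[0,0,0],1],
  [[0.19,-0.007,0],[0,0,0],1],
  [[0.19,-0.007,0],[0,0,0],1],
  [[0.19,-0.007,0],[0,0,0],1],
  [[0.19,-0.007,0],[0,0,0],1],
  [[0.19,-0.007,0],[0,0,0],1],
])

```text
time_s: 8.0
eef_pos: [445.2, 10.9, 161.4]
ee_rot: [-0.0, 0.707, 0.707, -0.0]
force: [-0.2, 0.3, 0.8]
grip_width: 1.002
grip_force: 0.0
```

Request:
servo_tool([
  [[0.19,-0.007,0],[0,0,0],1],
  [[0.19,-0.007,0],[0,0,0],1],
  [[0.19,-0.007,0],[0,0,0],1],
  [[0.19,-0.007,0],[0,0,0],1],
  [[0.19,-0.007,0],[0,0,0],1],
  [[0.19,-0.007,0],[0,0,0],1],
  [[0.19,-0.007,0],[0,0,0],1],
  [[0.1,-0.007,0],[0,0,0],1],
])

```text
time_s: 8.8
eef_pos: [433.7, 297.7, 161.1]
ee_rot: [-0.0, 0.706, 0.708, -0.0]
force: [-0.8, -0.1, -0.5]
grip_width: 0.998
grip_force: 0.0
```

Request:
servo_tool([
  [[0,0,0],[0,0,0],1],
  [[0,0,0],[0,0,0],1],
])

```text
time_s: 9.0
eef_pos: [434.2, 295.1, 161.3]
ee_rot: [-0.0, 0.707, 0.708, -0.001]
force: [0.1, 0.5, 0.2]
grip_width: 1.002
grip_force: 0.0
```

Request:
servo_tool([
  [[0,0,0.15],[0,0,0],1],
  [[0,0,0.15],[0,0,0],1],
  [[0,0,0.07],[0,0,0],1],
  [[0,0,0.04],[0,0,0],1],
  [[0,0,0],[0,0,0],0],
  [[0,0,0],[0,0,0],0],
  [[0,0,0],[0,0,0],0],
  [[0,0,0],[0,0,0],0],
])

```text
time_s: 9.8
eef_pos: [435.5, 295.5, 81.6]
ee_rot: [0.001, 0.707, 0.707, 0.001]
force: [1.1, -1.4, 6.9]
grip_width: 0.568
grip_force: 52.3
```

Request:
servo_tool([
  [[0,0,0],[0,0,0],0],
  [[0,0,0],[0,0,0],0],
])

```text
time_s: 10.0
eef_pos: [435.5, 295.5, 81.6]
ee_rot: [0.001, 0.707, 0.707, 0.001]
force: [1.0, -2.6, 6.1]
grip_width: 0.568
grip_force: 52.3
```

Request:
servo_tool([
  [[0,0,-0.05],[0,0,0],0],
  [[0,0,-0.15],[0,0,0],0],
  [[0,0,-0.2],[0,0,0],0],
  [[0,0,-0.1],[0,0,0],0],
  [[-0.115,0.0092,0],[0,0,0],0],
  [[-0.19,0.0092,0],[0,0,0],0],
  [[-0.19,0.0092,0],[0,0,0],0],
  [[-0.19,0.0092,0],[0,0,0],0],
])

```text
time_s: 10.8
eef_pos: [441.2, 157.2, 180.4]
ee_rot: [-0.0, 0.707, 0.708, -0.0]
force: [1.0, -1.1, -3.9]
grip_width: 0.573
grip_force: 53.4
```

Request:
servo_tool([
  [[-0.19,0.0092,0],[0,0,0],0],
  [[-0.19,0.0092,0],[0,0,0],0],
  [[-0.19,0.0092,0],[0,0,0],0],
  [[-0.19,0.0092,0],[0,0,0],0],
  [[-0.19,0.0092,0],[0,0,0],0],
  [[-0.19,0.0092,0],[0,0,0],0],
  [[-0.19,0.0092,0],[0,0,0],0],
  [[-0.19,0.0092,0],[0,0,0],0],
])

```text
time_s: 11.6
eef_pos: [456.2, -146.9, 180.5]
ee_rot: [-0.0, 0.707, 0.707, 0.0]
force: [0.6, -0.2, -4.1]
grip_width: 0.57
grip_force: 53.4
```

Request:
servo_tool([
  [[-0.19,0.0092,0],[0,0,0],0],
  [[-0.19,0.0092,0],[0,0,0],0],
  [[-0.19,0.0092,0],[0,0,0],0],
  [[-0.19,0.0092,0],[0,0,0],0],
  [[-0.19,0.0092,0],[0,0,0],0],
  [[-0.115,0.0092,0],[0,0,0],0],
  [[0,0,0],[0,0,0],0],
  [[0,0,0],[0,0,0],0],
])

```text
time_s: 12.4
eef_pos: [467.6, -358.1, 179.9]
ee_rot: [-0.001, 0.707, 0.707, 0.0]
force: [0.0, 0.7, -3.9]
grip_width: 0.569
grip_force: 53.2
```

Request:
servo_tool([
  [[0,0,0.1],[0,0,0],0],
  [[0,0,0.2],[0,0,0],0],
  [[0,0,0.2],[0,0,0],0],
  [[0,0,0.2],[0,0,0],0],
  [[0,0,0.1],[0,0,0],0],
  [[0,0,0.04],[0,0,0],0],
  [[0,0,0.01],[0,0,0],0],
  [[0,0,0],[0,0,0],0],
])

```text
time_s: 13.2
eef_pos: [468.5, -358.7, 11.4]
ee_rot: [0.001, 0.707, 0.707, -0.0]
force: [-0.3, -0.1, -4.2]
grip_width: 0.57
grip_force: 53.1
```

Request:
servo_tool([
  [[0,0,0.01],[0,0,0],0],
  [[0,0,0.005],[0,0,0],0],
  [[0,0,0],[0,0,0],0],
])

```text
time_s: 13.5
eef_pos: [468.0, -358.7, 7.5]
ee_rot: [0.0, 0.707, 0.707, -0.0]
force: [-0.4, -0.5, -3.6]
grip_width: 0.568
grip_force: 53.1
```

Request:
servo_tool([
  [[0,0,0.008],[0,0,0],0],
  [[0,0,0.004],[0,0,0],0],
  [[0,0,0],[0,0,0],0],
])

```text
time_s: 13.8
eef_pos: [468.1, -358.8, 5.6]
ee_rot: [0.0, 0.707, 0.707, -0.0]
force: [-3.6, 2.6, 5.8]
grip_width: 0.567
grip_force: 54.3
```

Request:
servo_tool([
  [[0,0,0],[0,0,0],1],
  [[0,0,0],[0,0,0],1],
  [[0,0,0],[0,0,0],1],
  [[0,0,-0.1],[0,0,0],1],
  [[0,0,-0.2],[0,0,0],1],
  [[0,0,-0.2],[0,0,0],1],
  [[0,0,-0.2],[0,0,0],1],
  [[0,0,0],[0,0,0],1],
])

```text
time_s: 14.6
eef_pos: [469.6, -360.4, 150.4]
ee_rot: [0.005, 0.707, 0.707, -0.0]
force: [0.1, -0.9, 0.2]
grip_width: 1.002
grip_force: 0.0
```

```bash
python3 - <<'E'
from h import *
for n in("top","scene"): cv2.imwrite(f"pics/{n}2.png",optics.capture(n))
T=cv2.imread("pics/top2.png");S=cv2.imread("pics/scene2.png")
f=lambda n,i,rg,z:over(n,i,*proj(n,[rg[0][:2]+(z,)])[0],50,8,rg)
pl=[(434.5,294.5,80,46)];la=[(613.5,-10,32,31),(613.5,-10,10,42)]
mt=[(457,-276.5,20,20),(468,-359,32,25)]
A=np.hstack([f("top",T,pl,80),f("top",T,la,15)]);B=np.hstack([f("scene",S,pl,80),f("scene",S,la,15)])
o=cv2.resize(np.vstack([A,B]),(560,560)); 
m=over("scene",S,*proj("scene",[462,-318,15])[0],110,5,mt); cv2.imwrite("pics/o2.png",np.hstack([o,cv2.resize(m,(240,240))]) if 0 else o); cv2.imwrite("pics/m2.png",m)
E
```

```text
(no output)
```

View pics/o2.png

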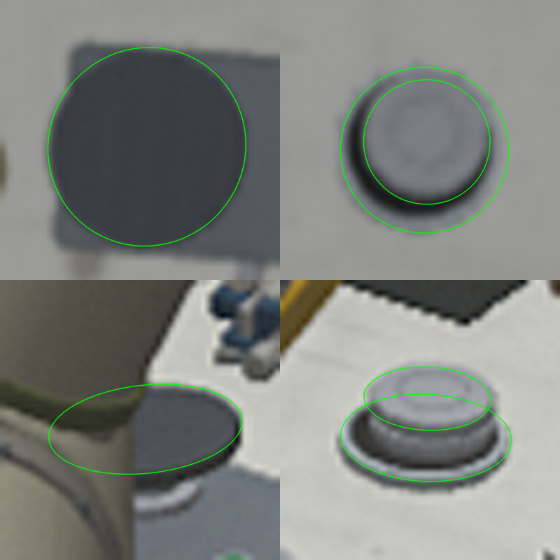

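View pics/m2.png

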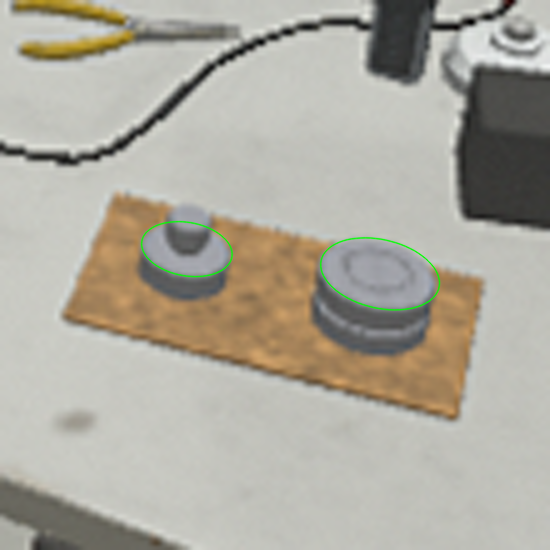

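The empty platter matches (434.5, 294.5). The large weight matches (613.5, -10), and both parked weights stand flat on the mat. Now for the large weight.

Request:
servo_tool([
  [[0.1745,0.0728,0],[0,0,0],1],
  [[0.1745,0.0728,0],[0,0,0],1],
  [[0.1745,0.0728,0],[0,0,0],1],
  [[0.1745,0.0728,0],[0,0,0],1],
  [[0.1745,0.0728,0],[0,0,0],1],
  [[0.1745,0.0728,0],[0,0,0],1],
  [[0.1745,0.0728,0],[0,0,0],1],
  [[0.1745,0.0728,0],[0,0,0],1],
])

```text
time_s: 15.5
eef_pos: [584.0, -77.7, 143.0]
ee_rot: [-0.001, 0.707, 0.707, -0.001]
force: [0.1, 0.1, -0.1]
grip_width: 0.997
grip_force: 0.0
```

Request:
servo_tool([
  [[0.1745,0.0728,0],[0,0,0],1],
  [[0.1745,0.0728,0],[0,0,0],1],
  [[0,0,0.1],[0,0,0],1],
  [[0,0,0.2],[0,0,0],1],
  [[0,0,0.1],[0,0,0],1],
  [[0,0,0],[0,0,0],1],
  [[0,0,0],[0,0,0],1],
])

```text
time_s: 16.2
eef_pos: [613.2, -9.6, 64.4]
ee_rot: [-0.0, 0.707, 0.707, -0.0]
force: [0.7, -0.2, 0.8]
grip_width: 1.0
grip_force: 0.0
```

Next, lower to TCP z of about 7 and close.

Request:
servo_tool([
  [[0,0,0.12],[0,0,0],1],
  [[0,0,0.12],[0,0,0],1],
  [[0,0,0.04],[0,0,0],1],
  [[0,0,0],[0,0,0],1],
  [[0,0,0],[0,0,0],0],
  [[0,0,0],[0,0,0],0],
  [[0,0,0],[0,0,0],0],
  [[0,0,0],[0,0,0],0],
])

```text
time_s: 17.0
eef_pos: [615.3, -9.9, 11.4]
ee_rot: [0.002, 0.707, 0.707, 0.002]
force: [2.2, -0.0, 8.6]
grip_width: 0.704
grip_force: 53.6
```

Request:
servo_tool([
  [[0,0,0],[0,0,0],0],
], squeeze=60)

```text
time_s: 17.1
eef_pos: [615.3, -9.9, 11.5]
ee_rot: [0.002, 0.707, 0.707, 0.002]
force: [0.7, -0.0, 9.4]
grip_width: 0.702
grip_force: 62.7
```

Request:
servo_tool([
  [[0,0,-0.04],[0,0,0],0],
  [[0,0,-0.12],[0,0,0],0],
  [[0,0,-0.2],[0,0,0],0],
  [[0,0,-0.2],[0,0,0],0],
  [[0,0,-0.15],[0,0,0],0],
  [[0,0,0],[0,0,0],0],
  [[0,0,0],[0,0,0],0],
])

```text
time_s: 17.8
eef_pos: [612.6, -9.4, 150.0]
ee_rot: [-0.001, 0.707, 0.707, -0.0]
force: [-0.7, 0.4, -6.1]
grip_width: 0.702
grip_force: 66.7
```

Request:
servo_tool([
  [[0.12,-0.07,0],[0,0,0],0],
  [[0.15,-0.09,0],[0,0,0],0],
  [[0.15,-0.09,0],[0,0,0],0],
  [[0.15,-0.09,0],[0,0,0],0],
  [[0.15,-0.09,0],[0,0,0],0],
  [[0.15,-0.09,0],[0,0,0],0],
  [[0.15,-0.09,0],[0,0,0],0],
  [[0.15,-0.09,0],[0,0,0],0],
])

```text
time_s: 18.6
eef_pos: [471.1, 225.2, 148.5]
ee_rot: [-0.001, 0.707, 0.707, -0.002]
force: [0.8, 0.2, -4.9]
grip_width: 0.702
grip_force: 66.6
```

Request:
servo_tool([
  [[0.15,-0.09,0],[0,0,0],0],
  [[0.15,-0.085,0],[0,0,0],0],
  [[0.0525,-0.02,0],[0,0,0],0],
  [[0,0,0],[0,0,0],0],
  [[0,0,0],[0,0,0],0],
])

```text
time_s: 19.1
eef_pos: [434.1, 294.1, 149.6]
ee_rot: [-0.0, 0.707, 0.707, -0.001]
force: [0.2, -0.1, -4.2]
grip_width: 0.707
grip_force: 66.6
```

Request:
servo_tool([
  [[0,0,0.12],[0,0,0],0],
  [[0,0,0.12],[0,0,0],0],
  [[0,0,0.06],[0,0,0],0],
  [[0,0,0.02],[0,0,0],0],
  [[0,0,0.01],[0,0,0],0],
  [[0,0,0],[0,0,0],0],
  [[0,0,0],[0,0,0],0],
])

```text
time_s: 19.8
eef_pos: [434.6, 295.0, 85.5]
ee_rot: [0.0, 0.707, 0.707, 0.001]
force: [-0.2, 0.5, -4.3]
grip_width: 0.699
grip_force: 66.6
```

Request:
servo_tool([
  [[0,0,0.005],[0,0,0],0],
  [[0,0,0.003],[0,0,0],0],
  [[0,0,0],[0,0,0],0],
])

```text
time_s: 20.1
eef_pos: [434.2, 294.9, 83.2]
ee_rot: [0.0, 0.707, 0.707, 0.0]
force: [-0.4, 0.6, -4.7]
grip_width: 0.699
grip_force: 66.6
```

Request:
servo_tool([
  [[0,0,0.006],[0,0,0],0],
  [[0,0,0.004],[0,0,0],0],
  [[0,0,0],[0,0,0],0],
])

```text
time_s: 20.4
eef_pos: [434.3, 294.9, 81.7]
ee_rot: [0.0, 0.707, 0.707, 0.0]
force: [-3.9, -0.0, 3.9]
grip_width: 0.701
grip_force: 67.5
```

Request:
servo_tool([
  [[0,0,0],[0,0,0],1],
  [[0,0,0],[0,0,0],1],
  [[0,0,0],[0,0,0],1],
  [[0,0,-0.1],[0,0,0],1],
  [[0,0,-0.2],[0,0,0],1],
  [[-0.115,0.0092,0],[0,0,0],1],
  [[-0.19,0.0092,0],[0,0,0],1],
  [[-0.19,0.0092,0],[0,0,0],1],
])

```text
time_s: 21.2
eef_pos: [439.7, 195.0, 141.3]
ee_rot: [0.0, 0.706, 0.708, 0.0]
force: [0.5, -0.1, -0.1]
grip_width: 1.001
grip_force: 0.0
```

Request:
servo_tool([
  [[-0.19,0.0092,0],[0,0,0],1],
  [[-0.19,0.0092,0],[0,0,0],1],
  [[-0.19,0.0092,0],[0,0,0],1],
  [[-0.19,0.0092,0],[0,0,0],1],
  [[-0.19,0.0092,0],[0,0,0],1],
  [[-0.19,0.0092,0],[0,0,0],1],
  [[-0.19,0.0092,0],[0,0,0],1],
  [[-0.19,0.0092,0],[0,0,0],1],
])

```text
time_s: 22.0
eef_pos: [454.6, -109.8, 141.3]
ee_rot: [0.0, 0.707, 0.707, 0.0]
force: [-0.2, -0.4, 0.1]
grip_width: 0.999
grip_force: 0.0
```

Request:
servo_tool([
  [[-0.19,0.0092,0],[0,0,0],1],
  [[-0.19,0.0092,0],[0,0,0],1],
  [[-0.19,0.0092,0],[0,0,0],1],
  [[-0.19,0.0092,0],[0,0,0],1],
  [[-0.19,0.0092,0],[0,0,0],1],
  [[-0.19,0.0092,0],[0,0,0],1],
  [[-0.115,0.0092,0],[0,0,0],1],
  [[0,0,0],[0,0,0],1],
])

```text
time_s: 22.8
eef_pos: [467.2, -361.7, 140.7]
ee_rot: [0.0, 0.708, 0.706, -0.0]
force: [-0.1, 0.2, -0.8]
grip_width: 0.999
grip_force: 0.0
```

```bash
python3 - <<'E'
from h import *
for n in("top","scene"): cv2.imwrite(f"pics/{n}3.png",optics.capture(n))
print(telemetry.sense()['eef_pos'])
T=cv2.imread("pics/top3.png");S=cv2.imread("pics/scene3.png")
f=lambda n,i,rg,z:over(n,i,*proj(n,[rg[0][:2]+(z,)])[0],50,8,rg)
pl=[(434.5,294.5,80,46),(434.5,294.5,102,31)];la=[(613.5,-10,10,42)]
A=np.hstack([f("top",T,pl,80),f("top",T,la,15)]);B=np.hstack([f("scene",S,pl,80),f("scene",S,la,15)])
cv2.imwrite("pics/o3.png",cv2.resize(np.vstack([A,B]),(600,600)))
G=gradmag(T);print(fit("top",G,434,294,[(102,31)],8),fit("top",G,613,-10,[(10,42)],8),fit("top",G,434,294,[(80,46)],8))
G=gradmag(S);print(fit("scene",G,434,294,[(102,31)],8),fit("scene",G,613,-10,[(10,42)],8))
E
```

```text
[ 467.47034573 -358.87864132  140.75597419]
(np.float64(432.4), np.float64(294.4), 45.7) (np.float64(609.4), np.float64(-5.6), 39.4) (np.float64(433.6), np.float64(294.4), 38.7)
(np.float64(432.8), np.float64(292.8), 35.7) (np.float64(605.8), np.float64(-12.4), 80.0)
```

View pics/o3.png

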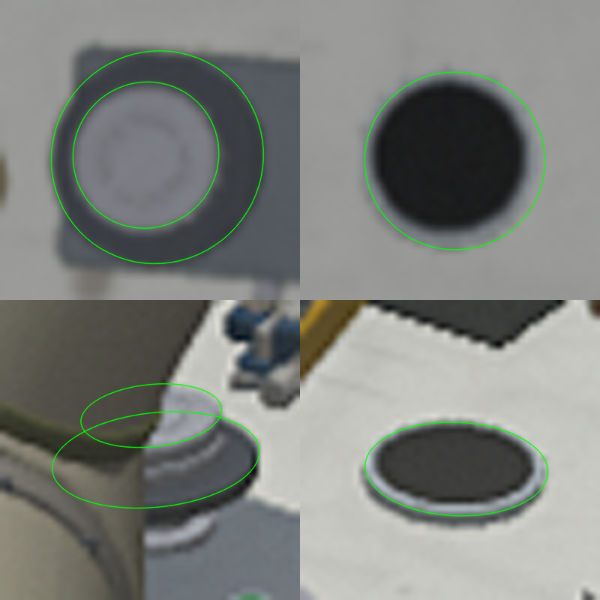

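```bash
python3 - <<'E'
from h import *
for n in("top","scene"):
    I=cv2.imread(f"pics/{n}3.png"); c=proj(n,[613.5,-10,10])[0]; x0,y0=(c-22).astype(int)
    g=cv2.resize(I[y0:y0+44,x0:x0+44],None,fx=8,fy=8,interpolation=cv2.INTER_CUBIC).max(2)
    print(n,g.min(),np.median(g))
    for th in(70,90,110):
        k,l,st,ce=cv2.connectedComponentsWithStats((g<th).astype(np.uint8)); j=l[176,176]
        cn=cv2.findContours((l==j).astype(np.uint8),0,1)[0][0][:,0]
        P=np.array([ray(n,*((q+.5)/8-.5+[x0,y0]),10)[:2] for q in cn]); (a,b),r=cv2.minEnclosingCircle(P.astype(np.float32))
        A=np.c_[2*P,np.ones(len(P))]; s=np.linalg.lstsq(A,(P**2).sum(1),rcond=None)[0]
        print(th,s[:2].round(1),np.sqrt(s[2]+s[0]**2+s[1]**2).round(1),r)
# large in first images: bright disc top at z=32
E
```

```text
top 23 152.0
70 [615.4  -7.2] 34.8 35.39857864379883
90 [615.3  -7.2] 35.9 36.53717041015625
110 [615.2  -7.2] 37.1 37.73869705200195
scene 11 196.0
70 [616.1  -7.9] 34.1 35.447242736816406
90 [616.4  -7.7] 35.2 36.2201042175293
110 [616.6  -7.5] 36.1 37.372318267822266
```

```bash
cat >> h.py <<'E'
def circ(n,I,x,y,z,r,dark=None,edge=None,sel=None):
    # radial edge search: strongest gradient of signed type along rays near radius r, least-squares circle
    G=cv2.GaussianBlur(I,(0,0),.7).max(2).astype(np.float32)
    for it in range(4):
        a=np.linspace(0,2*np.pi,180,endpoint=False); rr=np.arange(r-6,r+6.1,.3)
        X=np.stack([x+np.outer(rr,np.cos(a)),y+np.outer(rr,np.sin(a)),np.full((len(rr),180),z)],-1).reshape(-1,3)
        p=proj(n,X).astype(np.float32).reshape(len(rr),180,2)
        v=cv2.remap(G,p[...,0].copy(),p[...,1].copy(),cv2.INTER_CUBIC); d=np.gradient(v,axis=0)*dark
        k=d.argmax(0); R=rr[k]; ok=(d.max(0)>np.median(d.max(0))*.5)&(k>1)&(k<len(rr)-2)
        if sel is not None: ok&=sel(a)
        P=np.c_[x+R*np.cos(a),y+R*np.sin(a)][ok]
        for _ in range(3):
            s=np.linalg.lstsq(np.c_[2*P,np.ones(len(P))],(P**2).sum(1),rcond=None)[0]; ra=np.sqrt(s[2]+s[0]**2+s[1]**2)
            e=abs(np.hypot(*(P-s[:2]).T)-ra); P=P[e<=max(1,2*np.median(e))]
        x,y=s[:2]
    return float(x.round(1)),float(y.round(1)),float(ra.round(1)),len(P)
E
python3 - <<'E'
from h import *
T=[cv2.imread(f"pics/top{k}.png") for k in range(4)];S=[cv2.imread(f"pics/scene{k}.png") for k in range(4)]
print("large on platter top3",circ("top",T[3],434,294.5,102,31,-1))
print("platter top2 ",circ("top",T[2],434,294.5,80,46,1)," top3",circ("top",T[3],434,294.5,80,46,1))
print("medium top0",circ("top",T[0],434,294.5,108,25,-1))
print("platter scene0",circ("scene",S[0],434,294.5,80,46,1))
print("large start top0",circ("top",T[0],614,-9,32,31,-1)," padA rim top",circ("top",T[3],615,-8,10,37,1))
print("small",circ("top",T[0],442,-13,32,19,-1),circ("scene",S[0],442,-13,32,19,-1))
E
```

```text
large on platter top3 (432.7, 294.4, 30.7, 137)
platter top2  (433.1, 294.2, 46.8, 107)  top3 (433.3, 294.3, 46.8, 103)
medium top0 (435.9, 295.0, 25.0, 133)
platter scene0 (427.0, 289.7, 48.9, 99)
large start top0 (615.5, -8.3, 29.3, 103)  padA rim top (615.6, -7.4, 35.6, 134)
small (442.6, -12.6, 19.3, 130) (440.3, -15.6, 16.6, 71)
```

Large weight on the platter: (432.7, 294.4), against the platter's (433.2, 294.3), so it is centred. Pad A's centre refines to (616, -7.5). Next I grip the medium.

Request:
servo_tool([
  [[0,0,0.1],[0,0,0],1],
  [[0,0,0.2],[0,0,0],1],
  [[0,0,0.2],[0,0,0],1],
  [[0,0,0.12],[0,0,0],1],
  [[0,0,0.05],[0,0,0],1],
  [[0,0,0],[0,0,0],0],
  [[0,0,0],[0,0,0],0],
  [[0,0,0],[0,0,0],0],
])

```text
time_s: 23.7
eef_pos: [468.3, -359.7, 9.2]
ee_rot: [0.001, 0.707, 0.707, -0.0]
force: [-0.6, 2.7, -1.8]
grip_width: 0.561
grip_force: 62.0
```

Request:
servo_tool([
  [[0,0,0],[0,0,0],0],
  [[0,0,0],[0,0,0],0],
])

```text
time_s: 23.9
eef_pos: [468.3, -359.7, 9.2]
ee_rot: [0.002, 0.707, 0.707, -0.0]
force: [-1.2, 0.5, 6.4]
grip_width: 0.567
grip_force: 62.2
```

Request:
servo_tool([
  [[0,0,-0.05],[0,0,0],0],
  [[0,0,-0.15],[0,0,0],0],
  [[0,0,-0.2],[0,0,0],0],
  [[0,0,-0.1],[0,0,0],0],
  [[0.12,0.05,0],[0,0,0],0],
  [[0.17,0.072,0],[0,0,0],0],
  [[0.17,0.072,0],[0,0,0],0],
  [[0.17,0.072,0],[0,0,0],0],
])

```text
time_s: 24.7
eef_pos: [521.0, -231.7, 108.0]
ee_rot: [0.0, 0.707, 0.707, 0.0]
force: [0.5, -0.4, -3.9]
grip_width: 0.563
grip_force: 63.4
```

Request:
servo_tool([
  [[0.17,0.072,0],[0,0,0],0],
  [[0.17,0.072,0],[0,0,0],0],
  [[0.17,0.072,0],[0,0,0],0],
  [[0.17,0.072,0],[0,0,0],0],
  [[0.17,0.072,0],[0,0,0],0],
  [[0.17,0.072,0],[0,0,0],0],
  [[0.1075,0.042,0],[0,0,0],0],
  [[0,0,0],[0,0,0],0],
])

```text
time_s: 25.5
eef_pos: [615.8, -4.6, 107.7]
ee_rot: [-0.0, 0.706, 0.709, 0.0]
force: [-1.1, 0.4, -3.8]
grip_width: 0.563
grip_force: 63.2
```

Request:
servo_tool([
  [[0,0,0],[0,0,0],0],
  [[0,0,0],[0,0,0],0],
])

```text
time_s: 25.7
eef_pos: [615.1, -8.4, 107.4]
ee_rot: [0.0, 0.707, 0.707, -0.0]
force: [1.0, 0.0, -3.8]
grip_width: 0.563
grip_force: 63.2
```

Request:
servo_tool([
  [[0.003,0.003,0.12],[0,0,0],0],
  [[0,0,0.15],[0,0,0],0],
  [[0,0,0.12],[0,0,0],0],
  [[0,0,0.035],[0,0,0],0],
  [[0,0,0.01],[0,0,0],0],
  [[0,0,0],[0,0,0],0],
  [[0,0,0],[0,0,0],0],
])

```text
time_s: 26.4
eef_pos: [616.8, -7.3, 21.6]
ee_rot: [0.001, 0.707, 0.707, 0.001]
force: [0.1, 0.5, -4.0]
grip_width: 0.565
grip_force: 63.2
```

Request:
servo_tool([
  [[0,0,0.006],[0,0,0],0],
  [[0,0,0.004],[0,0,0],0],
  [[0,0,0],[0,0,0],0],
])

```text
time_s: 26.7
eef_pos: [616.0, -6.9, 18.2]
ee_rot: [0.0, 0.707, 0.707, 0.0]
force: [0.1, 0.2, -4.8]
grip_width: 0.564
grip_force: 63.2
```

Request:
servo_tool([
  [[0,0,0.006],[0,0,0],0],
  [[0,0,0.005],[0,0,0],0],
  [[0,0,0],[0,0,0],0],
  [[0,0,0.005],[0,0,0],0],
  [[0,0,0],[0,0,0],0],
])

```text
time_s: 27.2
eef_pos: [616.1, -6.9, 15.3]
ee_rot: [0.0, 0.707, 0.707, 0.0]
force: [-2.0, 0.2, 0.1]
grip_width: 0.564
grip_force: 63.8
```

Request:
servo_tool([
  [[0,0,0.004],[0,0,0],0],
  [[0,0,0],[0,0,0],1],
  [[0,0,0],[0,0,0],1],
  [[0,0,0],[0,0,0],1],
  [[0,0,-0.1],[0,0,0],1],
  [[0,0,-0.2],[0,0,0],1],
  [[0,0,-0.2],[0,0,0],1],
  [[0,0,-0.1],[0,0,0],1],
])

```text
time_s: 28.0
eef_pos: [617.2, -7.1, 137.8]
ee_rot: [0.002, 0.707, 0.707, 0.001]
force: [0.1, -0.6, 0.3]
grip_width: 1.004
grip_force: 0.0
```

Request:
servo_tool([
  [[-0.09,-0.0525,0],[0,0,0],0.6],
  [[-0.17,-0.1,0],[0,0,0],0.6],
  [[-0.17,-0.1,0],[0,0,0],0.6],
  [[-0.17,-0.1,0],[0,0,0],0.6],
  [[-0.17,-0.1,0],[0,0,0],0.6],
  [[-0.17,-0.1,0],[0,0,0],0.6],
  [[-0.17,-0.1,0],[0,0,0],0.6],
  [[-0.17,-0.1,0],[0,0,0],0.6],
])

```text
time_s: 28.8
eef_pos: [464.8, -264.4, 134.2]
ee_rot: [0.0, 0.707, 0.707, 0.0]
force: [-0.2, -0.6, -0.2]
grip_width: 0.605
grip_force: 0.0
```

Request:
servo_tool([
  [[-0.068,-0.045,0],[0,0,0],0.6],
  [[0,0,0],[0,0,0],0.6],
  [[0,0,0],[0,0,0],0.6],
])

```text
time_s: 29.1
eef_pos: [456.9, -276.4, 134.1]
ee_rot: [0.0, 0.707, 0.707, 0.0]
force: [-0.0, 0.2, -0.5]
grip_width: 0.605
grip_force: 0.0
```

```bash
python3 - <<'E'
from h import *
for n in("top","scene"): cv2.imwrite(f"pics/{n}4.png",optics.capture(n))
print(telemetry.sense()['eef_pos'])
T=cv2.imread("pics/top4.png");S=cv2.imread("pics/scene4.png")
f=lambda n,i,rg,z:over(n,i,*proj(n,[rg[0][:2]+(z,)])[0],50,8,rg)
la=[(616,-7.5,10,36),(616,-7.5,38,25)]
cv2.imwrite("pics/o4.png",np.hstack([f("top",T,la,15),f("scene",S,la,15)]))
print(circ("top",T,616,-7.5,38,25,-1),circ("scene",S,616,-7.5,38,25,-1))
E
```

```text
[ 457.18297813 -275.79123376  134.09932956]
(612.7, -5.1, 25.3, 145) (608.3, -10.0, 20.2, 65)
```

View pics/o4.png

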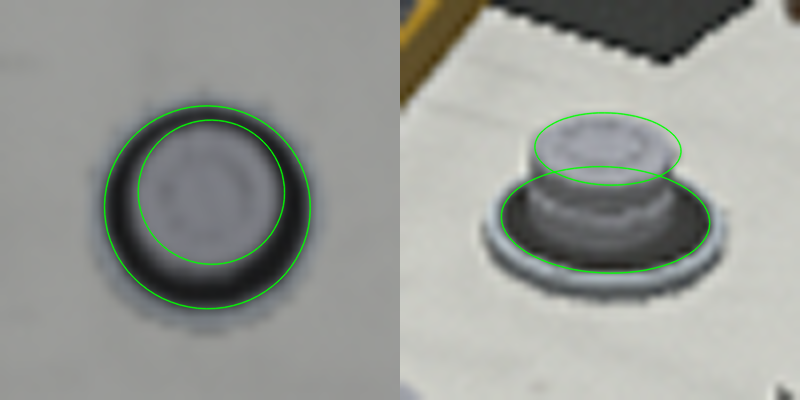

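```bash
cat >> h.py <<'E'
from scipy.optimize import least_squares
def far(n,I,x,y,z,r,sg,w=1.4):
    R,t,*_=cam(n); c=-R.T@t; G=cv2.GaussianBlur(I,(0,0),.6).max(2).astype(np.float32)
    for it in range(4):
        a0=np.arctan2(y-c[1],x-c[0]); a=a0+np.linspace(-w,w,100); rr=np.arange(r-5,r+5.1,.25)
        X=np.stack([x+np.outer(rr,np.cos(a)),y+np.outer(rr,np.sin(a)),np.full((len(rr),100),z)],-1).reshape(-1,3)
        p=proj(n,X).astype(np.float32).reshape(len(rr),100,2)
        d=np.gradient(cv2.remap(G,p[...,0].copy(),p[...,1].copy(),cv2.INTER_CUBIC),axis=0); d=d*sg if sg else abs(d)
        Rk=rr[d.argmax(0)]; P=np.c_[x+Rk*np.cos(a),y+Rk*np.sin(a)]
        s=least_squares(lambda q:np.hypot(*(P-q[:2]).T)-r,[x,y],loss='soft_l1',f_scale=.5); x,y=s.x
    return s.x.round(1).tolist(), round(float(np.median(abs(s.fun))),2)
E
python3 - <<'E'
from h import *
I={n:[cv2.imread(f"pics/{n}{k}.png") for k in range(5)] for n in("top","scene")}
for n in("top","scene"):
    print(n,"medium end",far(n,I[n][4],615,-7,38,25,-1 if n=="top" else 0),"pad black",circ(n,I[n][3],615,-8,10,36,1),"large start",far(n,I[n][0],615,-8,32,31,-1 if n=="top" else 0))
    print("  large on platter",far(n,I[n][4],434,294.5,102,31,-1 if n=="top" else 0),"medium start",far(n,I[n][1],434,294.5,108,25,0),"knobdisc start",far(n,I[n][0],434,294.5,124,20,0), "platter",far(n,I[n][2],434,294.5,80,46,0))
E
```

```text
top medium end ([613.9, -5.2], 0.61) pad black (615.4, -7.5, 35.6, 133) large start ([613.3, -7.8], 0.57)
  large on platter ([432.6, 294.1], 0.56) medium start ([435.4, 288.2], 2.15) knobdisc start ([436.2, 296.9], 1.06) platter ([434.2, 295.0], 0.67)
scene medium end ([613.4, -6.4], 0.69) pad black (617.3, -6.8, 36.6, 130) large start ([617.7, -11.2], 1.13)
  large on platter ([432.0, 293.7], 1.19) medium start ([435.2, 292.8], 1.3) knobdisc start ([436.6, 297.0], 3.36) platter ([433.2, 293.8], 2.1)
```

```bash
python3 - <<'E'
from h import *
for k,z,r in((2,32,31),(4,38,25)):
    I=cv2.imread(f"pics/top{k}.png").max(2)
    c=proj("top",[615.7,-7.3,z])[0]; e=[proj("top",[615.7,-7.3+s*r,z])[0] for s in(1,-1)]
    print(k,"centre",c.round(2),"edges pred",[q.round(2).tolist() for q in e]); u=int(round(c[0]));v=int(round(c[1]))
    for dv in(-2,0,2): print(" row",v+dv,u-18,I[v+dv,u-18:u+19].tolist())
    print(" col",u,v-18,I[v-18:v+19,u].tolist())
    print([proj("top",[615.7+s*r,-7.3,z])[0].round(2).tolist() for s in(1,-1)],proj("top",[615.7-r,-7.3,10])[0].round(2))
E
```

```text
2 centre [279.74 160.02] edges pred [[268.46, 159.85], [291.02, 160.18]]
 row 158 262 [154, 154, 149, 137, 128, 83, 41, 62, 106, 127, 130, 127, 121, 122, 127, 129, 131, 132, 132, 132, 132, 132, 131, 130, 125, 125, 129, 131, 130, 125, 123, 138, 149, 153, 154, 154, 154]
 row 160 262 [153, 153, 151, 141, 114, 61, 31, 69, 113, 129, 130, 128, 126, 126, 129, 132, 132, 132, 132, 131, 131, 131, 132, 130, 123, 125, 128, 131, 128, 115, 97, 130, 144, 152, 153, 154, 154]
 row 162 262 [152, 152, 150, 139, 111, 59, 30, 60, 101, 124, 130, 130, 130, 128, 127, 129, 131, 132, 131, 132, 133, 132, 129, 127, 123, 126, 130, 131, 128, 108, 92, 130, 143, 152, 155, 155, 155]
 col 280 142 [153, 154, 153, 152, 150, 142, 134, 127, 127, 127, 125, 123, 123, 128, 131, 132, 132, 133, 132, 131, 131, 131, 129, 126, 128, 130, 129, 122, 98, 64, 35, 38, 78, 118, 128, 126, 147]
[[279.85, 148.93], [279.62, 171.17]] [279.23 172.43]
4 centre [279.85 159.61] edges pred [[270.7, 159.48], [288.99, 159.74]]
 row 158 262 [155, 155, 149, 137, 129, 83, 38, 32, 67, 109, 127, 128, 125, 126, 130, 132, 130, 130, 132, 132, 128, 120, 116, 126, 133, 123, 85, 42, 29, 57, 102, 137, 150, 155, 155, 155, 155]
 row 160 262 [154, 155, 153, 141, 114, 62, 28, 40, 80, 122, 132, 128, 120, 122, 130, 132, 131, 130, 130, 132, 132, 128, 120, 123, 132, 127, 97, 51, 27, 37, 83, 132, 146, 152, 154, 154, 155]
 row 162 262 [153, 153, 151, 140, 112, 60, 27, 37, 74, 116, 131, 132, 128, 127, 128, 131, 132, 131, 129, 130, 131, 129, 123, 126, 131, 124, 90, 47, 27, 37, 83, 132, 145, 152, 156, 156, 155]
 col 280 142 [155, 154, 154, 153, 150, 145, 128, 81, 44, 75, 115, 129, 128, 124, 127, 131, 132, 131, 130, 130, 129, 129, 128, 123, 127, 130, 124, 99, 68, 40, 28, 38, 78, 119, 129, 127, 148]
[[279.94, 150.62], [279.75, 168.64]] [279.26 170.3 ]
```

The medium is within about 2 mm of the pad's centre, which is fine. Next is the knobbed weight.

Request:
servo_tool([
  [[0,0,0.12],[0,0,0],0.6],
  [[0,0,0.2],[0,0,0],0.6],
  [[0,0,0.15],[0,0,0],0.6],
  [[0,0,0.06],[0,0,0],0.6],
  [[0,0,0.02],[0,0,0],0.6],
  [[0,0,0],[0,0,0],0],
  [[0,0,0],[0,0,0],0],
  [[0,0,0],[0,0,0],0],
], squeeze=50)

```text
time_s: 30.0
eef_pos: [457.4, -277.1, 25.7]
ee_rot: [0.001, 0.707, 0.707, 0.0]
force: [0.2, 0.7, 7.4]
grip_width: 0.204
grip_force: 48.7
```

Request:
servo_tool([
  [[0,0,0],[0,0,0],0],
  [[0,0,0],[0,0,0],0],
])

```text
time_s: 30.2
eef_pos: [457.5, -277.1, 25.7]
ee_rot: [0.001, 0.707, 0.707, 0.0]
force: [0.1, 1.1, 6.6]
grip_width: 0.201
grip_force: 48.7
```

Request:
servo_tool([
  [[0,0,-0.05],[0,0,0],0],
  [[0,0,-0.2],[0,0,0],0],
  [[0,0,-0.2],[0,0,0],0],
  [[0,0,-0.2],[0,0,0],0],
  [[0,0,-0.1],[0,0,0],0],
  [[0.1,-0.007,0],[0,0,0],0],
  [[0.19,-0.007,0],[0,0,0],0],
  [[0.19,-0.007,0],[0,0,0],0],
])

```text
time_s: 31.0
eef_pos: [452.0, -179.7, 174.9]
ee_rot: [0.0, 0.707, 0.707, 0.0]
force: [1.0, 0.6, -1.7]
grip_width: 0.207
grip_force: 49.0
```

Request:
servo_tool([
  [[0.19,-0.007,0],[0,0,0],0],
  [[0.19,-0.007,0],[0,0,0],0],
  [[0.19,-0.007,0],[0,0,0],0],
  [[0.19,-0.007,0],[0,0,0],0],
  [[0.19,-0.007,0],[0,0,0],0],
  [[0.19,-0.007,0],[0,0,0],0],
  [[0.19,-0.007,0],[0,0,0],0],
  [[0.19,-0.007,0],[0,0,0],0],
])

```text
time_s: 31.8
eef_pos: [440.7, 124.9, 175.0]
ee_rot: [0.0, 0.707, 0.707, 0.0]
force: [0.7, -0.4, -2.2]
grip_width: 0.206
grip_force: 49.0
```

Request:
servo_tool([
  [[0.19,-0.007,0],[0,0,0],0],
  [[0.19,-0.007,0],[0,0,0],0],
  [[0.19,-0.007,0],[0,0,0],0],
  [[0.19,-0.007,0],[0,0,0],0],
  [[0.1,-0.007,0],[0,0,0],0],
  [[0,0,0],[0,0,0],0],
  [[0,0,0],[0,0,0],0],
  [[0,0,0],[0,0,0],0],
])

```text
time_s: 32.6
eef_pos: [434.1, 294.5, 174.4]
ee_rot: [0.0, 0.707, 0.707, -0.0]
force: [-0.1, -0.1, -1.7]
grip_width: 0.205
grip_force: 49.0
```

Lower from 174.5 towards about 124.

Request:
servo_tool([
  [[0,0,0.08],[0,0,0],0],
  [[0,0,0.08],[0,0,0],0],
  [[0,0,0.05],[0,0,0],0],
  [[0,0,0.015],[0,0,0],0],
  [[0,0,0],[0,0,0],0],
  [[0,0,0],[0,0,0],0],
])

```text
time_s: 33.2
eef_pos: [434.4, 295.3, 129.8]
ee_rot: [0.0, 0.707, 0.707, 0.001]
force: [-0.8, 0.4, -1.1]
grip_width: 0.201
grip_force: 49.0
```

Request:
servo_tool([
  [[0,0,0.006],[0,0,0],0],
  [[0,0,0.005],[0,0,0],0],
  [[0,0,0],[0,0,0],0],
])

```text
time_s: 33.5
eef_pos: [434.0, 295.4, 126.9]
ee_rot: [0.0, 0.707, 0.707, 0.0]
force: [-0.4, -0.1, -1.6]
grip_width: 0.208
grip_force: 49.0
```

Request:
servo_tool([
  [[0,0,0.005],[0,0,0],0],
  [[0,0,0],[0,0,0],0],
])

```text
time_s: 33.7
eef_pos: [433.9, 295.4, 125.8]
ee_rot: [-0.0, 0.707, 0.707, -0.0]
force: [0.2, -0.1, -1.8]
grip_width: 0.201
grip_force: 49.0
```

Request:
servo_tool([
  [[0,0,0.005],[0,0,0],0],
  [[0,0,0.004],[0,0,0],0],
  [[0,0,0],[0,0,0],0],
])

```text
time_s: 34.0
eef_pos: [433.9, 295.3, 123.9]
ee_rot: [-0.0, 0.707, 0.707, -0.0]
force: [0.7, -0.7, -1.9]
grip_width: 0.205
grip_force: 49.0
```

Request:
servo_tool([
  [[0,0,0.003],[0,0,0],0],
  [[0,0,0],[0,0,0],0],
])

```text
time_s: 34.2
eef_pos: [434.0, 295.4, 123.8]
ee_rot: [0.0, 0.707, 0.707, 0.0]
force: [-0.8, -0.2, 0.5]
grip_width: 0.203
grip_force: 49.5
```

Contact. Release, rise and move away.

Request:
servo_tool([
  [[0,0,0.002],[0,0,0],0],
  [[0,0,0],[0,0,0],0.5],
  [[0,0,0],[0,0,0],0.5],
  [[0,0,0],[0,0,0],0.5],
  [[0,0,-0.1],[0,0,0],0.6],
  [[0,0,-0.2],[0,0,0],0.6],
  [[0,0,-0.2],[0,0,0],0.6],
  [[0,0,0],[0,0,0],0.6],
])

```text
time_s: 35.0
eef_pos: [435.8, 296.2, 228.2]
ee_rot: [0.002, 0.707, 0.707, 0.004]
force: [-0.1, 1.0, -1.1]
grip_width: 0.599
grip_force: 0.0
```

Request:
servo_tool([
  [[-0.2,0,0],[0,0,0],0.6],
  [[-0.2,0,0],[0,0,0],0.6],
  [[-0.2,0,0],[0,0,0],0.6],
  [[-0.2,0,0],[0,0,0],0.6],
  [[-0.2,0,0],[0,0,0],0.6],
  [[-0.2,0,0],[0,0,0],0.6],
  [[-0.2,0,0],[0,0,0],0.6],
  [[-0.2,0,0],[0,0,0],0.6],
])

```text
time_s: 35.8
eef_pos: [433.7, -26.2, 222.7]
ee_rot: [-0.0, 0.707, 0.707, -0.0]
force: [1.4, 0.9, 0.1]
grip_width: 0.598
grip_force: 0.0
```

Request:
servo_tool([
  [[-0.2,0,0],[0,0,0],0.6],
  [[-0.2,0,0],[0,0,0],0.6],
  [[-0.2,0,0],[0,0,0],0.6],
  [[-0.2,0,0],[0,0,0],0.6],
  [[-0.2,0,0],[0,0,0],0.6],
  [[-0.2,0,0],[0,0,0],0.6],
  [[-0.1,0,0],[0,0,0],0.6],
  [[0,0,0],[0,0,0],0.6],
])

```text
time_s: 36.6
eef_pos: [433.8, -286.6, 222.0]
ee_rot: [-0.0, 0.708, 0.706, -0.0]
force: [0.4, 1.3, -0.0]
grip_width: 0.601
grip_force: 0.0
```

```bash
python3 - <<'E'
from h import *
for n in("top","scene"): cv2.imwrite(f"pics/{n}5.png",optics.capture(n))
T=cv2.imread("pics/top5.png");S=cv2.imread("pics/scene5.png")
f=lambda n,i,rg,z:over(n,i,*proj(n,[rg[0][:2]+(z,)])[0],50,8,rg)
st=[(434,294.5,z,r) for z,r in((80,46),(102,31),(118,20),(136,10))]
cv2.imwrite("pics/o5.png",np.hstack([f("top",T,st,95),f("scene",S,st,95)]))
E
```

```text
(no output)
```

View pics/o5.png

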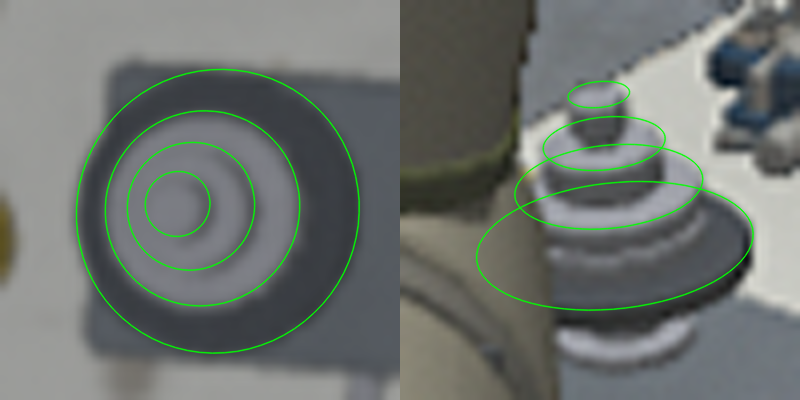

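View pics/scene5.png

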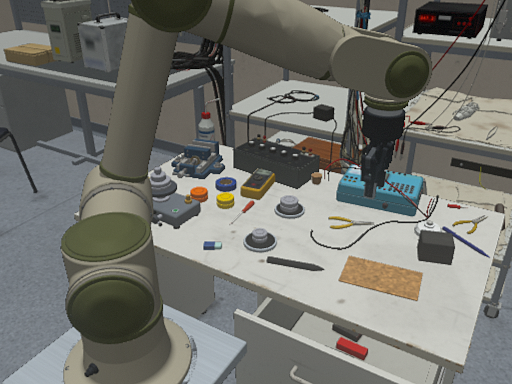

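The overlay rings show the stack centred on the platter within about 2 mm. The medium stands on pad A, the mat is empty, and the arm touches nothing.

```bash
python3 -c "
from rig import ctrl; print(ctrl.finish_job())"
```

```text
the job is handed in; nothing more can be done
None
```

The swap is done and handed in after about 37 s of robot time: the large weight is on the platter with the knobbed one on top, and the medium is on pad A, all let go and within about 2 mm of centre by my camera measurements.

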